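# Clip the arched test tile into the painting stand

## Task

Take the arched (round-topped) test tile out of the wooden rack and press its straight lower edge down between the two sprung jaws of the grey painting stand until it sits fully home on the stand's base, upright and arch up, square to the jaws and about in the middle of them. Let go of it there, and leave the two square-topped tiles standing in the rack.

Things in the scene. Friction and masses are not known exactly. Their poses are not given: they have to be found in the camera images.
- tile_arch_center (a point): Arched clay test tile, 50 mm wide, 9 thick, 110 tall, 0.1 kg; top 25 mm a half circle, lower edge straight. It stands in the rack's groove beside two others, in any order, 70 mm between centres. Point: its centre, 55 mm above the lower edge. x: through its thickness (grip it this way, near the top); y: along its width; z: up, towards the arch.
- tile_tall_center (a point): Square-topped tall tile, 50 x 9 x 110 mm; point at its centre, axes as for the arched tile. Leave it in the rack. The rack is a wooden bar 244 mm long, 64 mm wide and 34 mm high with one groove along it, 12 mm wide, its floor 6 mm above the table.
- tile_low_center (a point): Square-topped low tile, 50 x 9 x 78 mm; point at its centre, axes as for the arched tile. Leave it in the rack.
- clip_seat (a point): Fixed stand, base 104 x 96 x 16 mm. Point: top of base midway between the jaws; the tile's lower edge rests here. x: jaws part this way (tile thickness); y: along the jaws, 60 mm; z: up. Jaws 5 mm apart, each yields 16 mm (spring 4 N + 150 N/m) and centres the tile; from 14 to 42 mm above the seat they flare to 37 mm. Pushing in takes 5 to 10 N, more than the tile's weight.
There are look-alikes about, which are no part of the job. Leave any red look-alike of the part that bears clip_seat alone. What is shaped like the part that bears tile_arch_center but turquoise is not meant.

How it is judged (in metres and radians):
At the end, for the whole second after the job is handed in: The arched tile stands at rest between the jaws, its lower edge within 6 mm of the stand's base, upright and arch up within 10 degrees, square to the jaws within about 11 degrees, and its centre within 12 mm of the clip's middle across the jaws and 15 mm along them (z of tile_arch_center in the frame of clip_seat between 0.05 and 0.061 m and x of tile_arch_center in the frame of clip_seat between -0.012 and 0.012 m and y of tile_arch_center in the frame of clip_seat between -0.015 and 0.015 m and angle between tile_arch_center's own z axis and vertical below 0.175 rad and angle between the x axis of tile_arch_center and the x axis of clip_seat, either way round below 0.2 rad and linear speed of tile_arch below 0.02 m/s); the robot touches nothing.
It fails at once if a square-topped tile is moved more than 25 mm from where it stood (distance of any of tile_tall_center, tile_low_center from where it was at the start of the episode above 0.025 m).
It also fails if it takes over 45 s, if anything falls off the work surface, if the arm or the gripper's body presses on something with over 40 N, if the wrist force passes 120 N, or if a joint passes its speed limit or range.

## Robot

A 6-joint arm with a two-finger parallel gripper is mounted at the origin on a cart in front of the work surface, level with it; the furniture and walls round the work are solid. World frame = base frame: x ahead of the robot, y to its left, z up, the work surface at z = 0. Lengths are in mm, angles in rad, forces in N, time in s.
With the tool pointing down it reaches from about 350 to 775 mm from the base axis. Payload 7.3 kg.
Tool frame: the origin (TCP) lies midway between the tips of the shut fingers; the grasp point (between the pads) lies 19 mm behind it; z points along the fingers, y is the line along which they close (so a half turn about z gives the same grasp; the last joint's range is limited). The gripper opens to 92 mm and grips with 3 to 60 N. Pads are 19 mm wide; open, the fingers measure 130 mm over their backs; the gripper's body (75 mm by 190 mm) begins 47 mm behind the grasp point.
Start: joints at [-1.259, 0.342, 1.524, -0, 1.275, -0.146], TCP at [232.061, -470.948, 226.741] pointing down, gripper open.
Joint ranges: [-2.53, 2.53], [-0.77, 2.02], [0.04, 2.7], [-1, 4.14], [0.28, 2.66], [-3.11, 3.11]. Speed limits (rad/s): [2.57, 2.57, 3.14, 3.14, 3.14, 3.14].

## Interface

Orientations are given as [roll, pitch, yaw] about the fixed x, y, z axes, in that order (R = Rz(yaw) Ry(pitch) Rx(roll)).
In Python, from plant import bot gives the robot as it stands.
- The arm moves only by the tool jog_arm, never from a script. Its arguments are lists of equal length, an entry for each row: "dp": the shift along the tool's x, y, z in m, a list of three; "twist": the turn about the tool's z in degrees. A call has 1 to 10 rows; each row shifts and turns the commanded pose from where the row before left it, along the tool's axes as they then stand; what a row does not reach is not made up. A row lasts 1/8 s, in which the tool goes at most 62.5 mm and 10.7 degrees, less where a joint would pass 70% of its speed; a pose out of reach is approached as far as the arm can. A call is refused whole if a number of a shift passes 0.0625 or a number of a turn 10.7, either way. A call with a gripper value outside its range is refused whole. "jaw" is the finger opening in m, from 0 to 0.0918, set as the call begins (left out, the last holds). The fingers move at their own pace and stop on an object; the grip force is fixed at half the most. Time passes only in rows, so rows that do not move let the fingers close. It gives the time, the measured TCP pose, the force, the opening and the grip force at its end, in the units of the state.
- bot.get_obs(): the state, without advancing time (a new reading comes with each control period).
- bot.capture(name): name is "side" or "top" or "wrist"; returns the picture (384x512x3 uint8, blue, green, red); there is no depth.
- bot.camera_params(name): a dict with "fx", "fy", "cx", "cy" (pixels), "k1" (the pictures are not rectified: a ray, as slopes to the right and down, at radius r is drawn at 1 + k1 r^2 times it, then the intrinsics apply), "R" (3x3) and "t" (3): a world point X has camera coordinates R X + t. Camera axes: x right, y down, z forward; pixel columns grow to the right and rows downward; lengths in mm; the calibration is good to about 2 mm. A picture is of the moment at which its call begins: read the wrist's pose just before it. camera_params takes no time and is no camera call; for the wrist camera it gives the pose at the moment of the call.
- bot.close_job(): hands the job in; it is judged then, once.
Trained networks look in the newest picture that a camera, given by its name, has taken for a name from the list of things; names that differ only in an ending like _2 or _b are one class to them, and where a whole thing is asked for, a point or a joint stands for the part that bears it (a point fixed in the world has none). Each returns a list of dicts, best first, with "confidence" (0 to 1); they miss things now and then, are a little off and sometimes report something else, mostly with a low value. They report only what shows in the picture. A call takes as long as a camera call. They do not tell look-alikes from the thing itself.
- bot.find_in(camera, label): "bbox" ([centre column, centre row, width, height] in pixels, round what is visible of it).
- bot.masks_of(camera, label): "pixels" (384x512 bool, what is visible of it) and "bbox" ([centre column, centre row, width, height] in pixels, round what is visible of it).
The state is a dict: "time": time; "joint_positions": joint angles; "dq": joint speeds; "tau": joint torques, N m; "tool_pos": TCP position; "tcp_rot": TCP orientation; "contact_force": force on the tool from outside, world axes, zero at the start; "moment": the same for the moment, N m; "grip_width": finger opening in mm; "finger_force": force on a finger pad.
Only numpy, scipy, OpenCV 4.12 (cv2) and the standard library are available. Lean on these libraries where they do the work, as an engineer would, in place of code of your own. Each camera call takes 0.05 s, during which the arm holds its last target. There are 200 camera calls.

## Working session

There is one attempt and no reset: what is moved stays moved. The work goes in short steps, Python scripts to look and compute and a tool call to move; the robot and the scene stay as the last step left them, time stands still between calls to the robot, and variables do not carry over. Pictures are saved under pics/ and viewed, at most 10 in all, crops included, and the job is handed in when it is done.

Besides the shell and the picture viewer there is one more tool, called after "Call:" by a JSON object that holds its "method" and its "body", one argument or row to a line. jog_arm: Moves the arm, as the interface text tells. Its arguments: {"type":"object","properties":{"dp":{"type":"array"},"twist":{"type":"array"},"jaw":{"type":"number"}},"required":["dp","twist"]}

```bash
mkdir -p pics; cat > h.py <<'E'
import numpy as np, cv2
from plant import bot
def par(n):
    p=bot.camera_params(n); K=np.array([[p['fx'],0,p['cx']],[0,p['fy'],p['cy']],[0,0,1.]])
    return K,float(p['k1']),np.array(p['R'],float),np.array(p['t'],float)
def ray(P,uv):
    K,k,R,t=P; n=cv2.undistortPoints(np.array([[uv]],float),K,np.array([k,0,0,0.]))[0,0]
    return -R.T@t, R.T@np.array([n[0],n[1],1.])
def at_z(P,uv,z):
    c,d=ray(P,uv); return c+d*(z-c[2])/d[2]
def proj(P,X):
    K,k,R,t=P; return cv2.projectPoints(np.array(X,float).reshape(-1,1,3),cv2.Rodrigues(R)[0],t,K,np.array([k,0,0,0.]))[0][:,0]
def tri(obs):
    A=np.zeros((3,3));b=np.zeros(3)
    for P,uv in obs:
        c,d=ray(P,uv);d/=np.linalg.norm(d);M=np.eye(3)-np.outer(d,d);A+=M;b+=M@c
    return np.linalg.solve(A,b)
E
python3 - <<'E'
from h import *
a=bot.capture('top');b=bot.capture('side')
cv2.imwrite('pics/top.png',cv2.resize(a,(800,600)));cv2.imwrite('pics/side.png',cv2.resize(b,(800,600)))
for c in('top','side'):
  K,k,R,t=par(c);print(c,-R.T@t,R[2])
  for l in('tile_arch_center','tile_tall_center','tile_low_center','clip_seat'):
    print(c,l,[(np.round(d['bbox']),round(d['confidence'],2)) for d in bot.find_in(c,l)])
print(bot.get_obs())
E
```

```text
top [ 503.88089261   36.04771716 1067.60640509] [ 0.14250932 -0.01174434 -0.98972378]
top tile_arch_center [(array([242., 207.,  26.,  14.]), 0.79), (array([245., 258.,  21.,  10.]), 0.42)]
top tile_tall_center [(array([176., 254.,  28.,   7.]), 0.57)]
top tile_low_center [(array([212., 255.,  29.,  11.]), 0.58), (array([350., 272.,  60.,  58.]), 0.56)]
top clip_seat [(array([288., 109.,  47.,  54.]), 0.6), (array([348., 270.,  56.,  60.]), 0.56)]
side [360.87108687 611.09087762 660.37556709] [ 0.31352039 -0.6782191  -0.66462307]
side tile_arch_center [(array([303., 216.,  18.,  37.]), 0.79), (array([258., 212.,  11.,  46.]), 0.51)]
side tile_tall_center [(array([275., 260.,  24.,  48.]), 0.95)]
side tile_low_center [(array([290., 245.,  13.,  39.]), 0.86)]
side clip_seat [(array([201., 176.,  45.,  35.]), 0.78), (array([335., 180.,  41.,  31.]), 0.73)]
{'time': 0.5, 'joint_positions': array([-1.25901082e+00,  3.41991841e-01,  1.52415098e+00,  3.88316057e-06,
        1.27539042e+00, -1.46006216e-01]), 'dq': array([-0.00156978, -0.00134423, -0.00240055, -0.00100695,  0.00139128,
        0.00022376]), 'tau': array([-1.21804191e-03, -4.30816162e+01, -2.44312173e+01,  7.17430632e-02,
        4.88910195e-02, -2.71256050e-05]), 'tool_pos': array([ 232.05091738, -470.93048619,  226.72691902]), 'tcp_rot': array([3.14153334e+00, 4.96758344e-06, 4.57790589e-01]), 'contact_force': array([-0.08007618, -0.23893066, -1.39674936]), 'moment': array([-0.04586455,  0.03847667, -0.00710387]), 'finger_force': 0.0, 'grip_width': 91.87687381317183}
```

View pics/top.png

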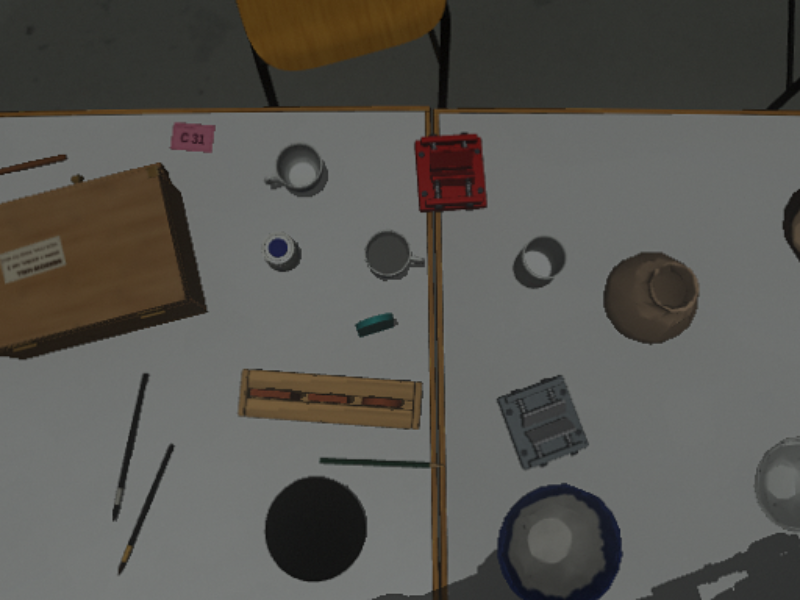

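View pics/side.png

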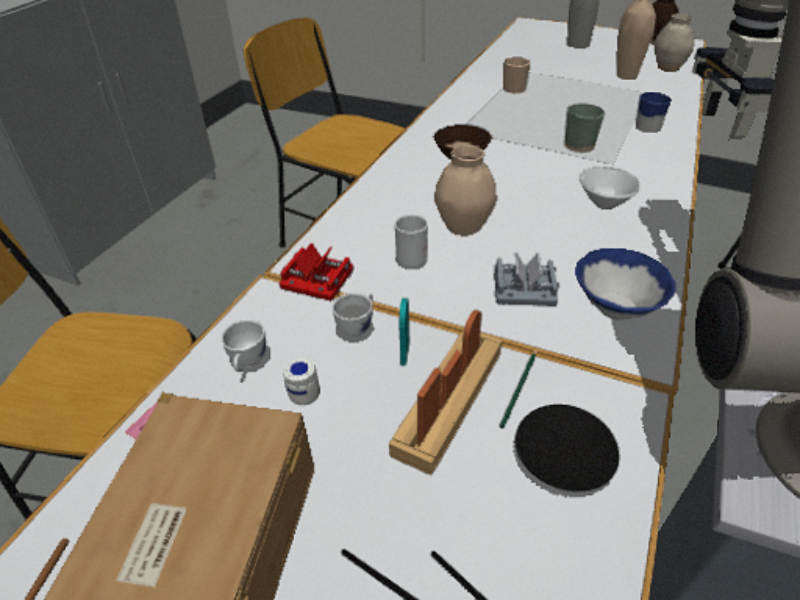

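The candidates for the arched tile are the brown round-topped one at the right end of the rack (top 384,402; side 472,330) and a turquoise look-alike standing free (top 376,324; side 404,330). For the stand they are the grey one (top 543,422; side 527,280) and a red look-alike (top 451,172). By the description I want the brown arched tile and the grey stand.

```bash
python3 - <<'E'
from h import *
a=cv2.imread('pics/side.png');s=bot.capture('side');t=bot.capture('top')
cv2.imwrite('pics/crop1.png',np.hstack([cv2.resize(s[150:260,240:350],(390,390),interpolation=2),cv2.resize(t[225:290,230:390],(400,390),interpolation=2)]))
f=1.5625
T=par('top');S=par('side')
# rack corner ends
print('tile top tri',tri([(T,(384/f,402/f)),(S,(473/f,313/f))]))
print('top at 116',at_z(T,(384/f,402/f),116))
print('rack ends',at_z(T,(247/f,394/f),34),at_z(T,(416/f,404/f),34))
print('clip',tri([(T,(549/f,424/f)),(S,(527/f,278/f))]),at_z(T,(549/f,424/f),35))
for c,l in(('top','clip_seat'),('side','clip_seat'),('top','tile_arch_center'),('side','tile_arch_center')):
  for d in bot.masks_of(c,l):
    p=d['pixels'].astype(np.uint8);print(c,l,np.round(d['bbox']),cv2.minAreaRect(cv2.findNonZero(p)))
print('stand corners',[np.round(at_z(T,(u/f,v/f),16),0) for u,v in((499,397),(563,377),(588,445),(523,468))])
E
```

```text
tile top tri [517.5256652   40.93591431 113.50699633]
top at 116 [517.02994887  40.80300165 116.        ]
rack ends [530.3430634 225.0725814  34.       ] [515.05601172  -1.62852996  34.        ]
clip [ 486.33181375 -183.55099101   15.79634473] [ 486.15483353 -179.65108326   35.        ]
top clip_seat [349. 270.  58.  60.] ((347.3900146484375, 269.8310241699219), (51.57172775268555, 46.81226348876953), 70.97439575195312)
top clip_seat [288. 112.  48.  51.] ((288.5332336425781, 109.99778747558594), (49.822731018066406, 44.4346923828125), 86.18592071533203)
side clip_seat [202. 177.  49.  36.] ((202.36538696289062, 173.673095703125), (44.126129150390625, 31.770814895629883), 11.309932708740234)
top tile_arch_center [240. 206.  24.  14.] ((239.72642517089844, 207.29244995117188), (10.02731990814209, 24.038095474243164), 74.05460357666016)
top tile_arch_center [247. 258.  24.   7.] ((243.997802734375, 257.033203125), (24.212915420532227, 5.121963024139404), 3.8140745162963867)
side tile_arch_center [259. 213.  10.  42.] ((258.0, 211.5), (43.0, 6.0), 90.0)
side tile_arch_center [300. 219.  17.  45.] ((300.9945373535156, 218.0520782470703), (10.782533645629883, 40.93175506591797), 6.009006023406982)
stand corners [array([ 523., -116.,   16.]), array([ 550., -205.,   16.]), array([ 457., -236.,   16.]), array([ 427., -146.,   16.])]
```

View pics/crop1.png

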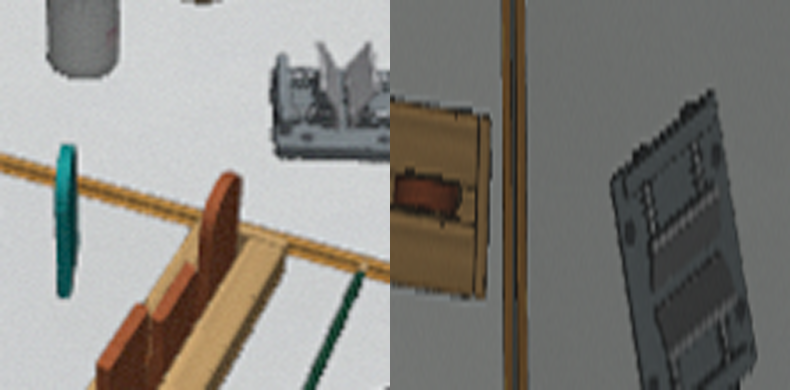

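The crop confirms the choice: the brown round-topped tile is at the rack's right end (225,180 in the side half), and the turquoise tile is separate. I'll move over the stand first for a wrist look.

Call:
{"method": "jog_arm", "body": {
  "dp": [
    [0.045, -0.0187, -0.009],
    [0.045, -0.0187, -0.009],
    [0.045, -0.0187, -0.009],
    [0.045, -0.0187, -0.009],
    [0.045, -0.0187, -0.009],
    [0.045, -0.0187, -0.009],
    [0.045, -0.0187, -0.009],
    [0.045, -0.0187, -0.009]
  ],
  "twist": [0, 0, 0, 0, 0, 0, 0, 0]
}}

```text
time: 1.8
tool_pos: [489.8, -176.3, 299.1]
tcp_rot: [3.141, -0.0, 0.458]
contact_force: [0.2, 0.0, 0.5]
grip_width: 91.6
finger_force: 0.0
```

Call:
{"method": "jog_arm", "body": {
  "dp": [
    [0, 0, 0],
    [0, 0, 0],
    [0, 0, 0],
    [0, 0, 0],
    [0, 0, 0],
    [0, 0, 0],
    [0, 0, 0],
    [0, 0, 0],
    [0, 0, 0]
  ],
  "twist": [-10.2, -10.2, -10.2, -10.2, -10.2, -10.2, -10.2, -10.2, 0]
}}

```text
time: 2.92
tool_pos: [488.9, -177.6, 298.7]
tcp_rot: [-3.142, 0.0, 1.88]
contact_force: [-0.2, -0.6, -1.1]
grip_width: 91.8
finger_force: 0.0
```

```bash
cat > w.py <<'E'
from h import *
import sys,pickle
n=sys.argv[1];o=bot.get_obs();P=par('wrist');w=bot.capture('wrist')
pickle.dump(P,open(n+'.pkl','wb'));cv2.imwrite('pics/%s.png'%n,cv2.resize(w,(800,600)))
print(o['time'],o['tool_pos'],np.degrees(o['tcp_rot']),-P[2].T@P[3],P[2][2])
for l in sys.argv[2:]:
  for d in bot.masks_of('wrist',l): print(l,np.round(d['bbox']),d['confidence'],cv2.minAreaRect(cv2.findNonZero(d['pixels'].astype(np.uint8))))
E
python3 w.py w1 clip_seat
```

```text
2.925 [ 488.85005885 -177.61869695  298.70149606] [-1.79998471e+02  2.07914832e-03  1.07738210e+02] [ 465.8682061  -105.42068002  456.09983187] [ 0.08531699 -0.26957539 -0.95919243]
clip_seat [258. 159.  81.  70.] 0.97 ((258.79864501953125, 156.84190368652344), (68.86509704589844, 81.11759948730469), 88.66777801513672)
clip_seat [488. 155.  48.  74.] 0.7 ((498.1883850097656, 151.67349243164062), (48.026771545410156, 67.95161437988281), 17.447189331054688)
```

View pics/w1.png

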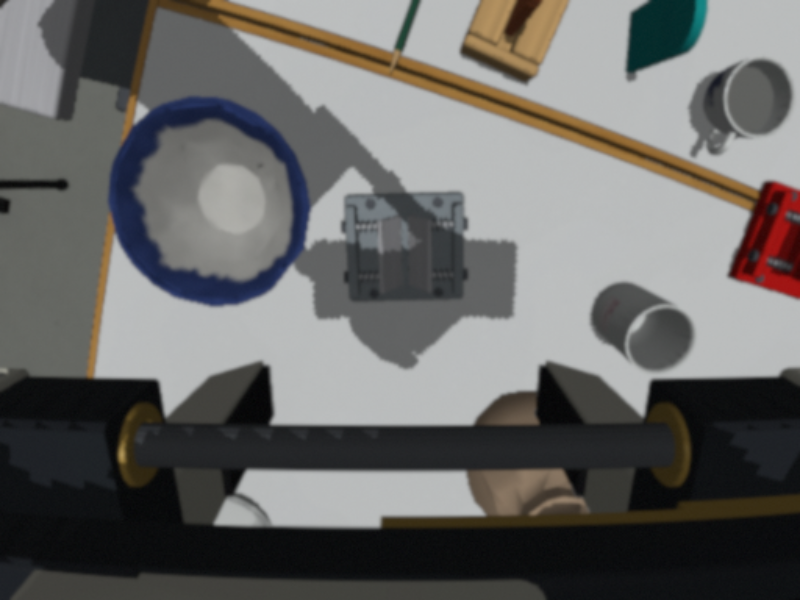

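The wrist view shows the grey stand at (405,247), nearly square to the tool, with the slot running vertically; the base corners are near (346,195), (465,193), (463,300) and (348,300). The bowl is to the left, and the rack is at the top.

```bash
python3 - <<'E'
from h import *
import pickle
P=pickle.load(open('w1.pkl','rb'));T=par('top');f=1.5625
c=[at_z(P,(u/f,v/f),16)[:2] for u,v in((346,195),(465,193),(464,299),(348,300))]
print(np.round(c),np.mean(c,0),np.linalg.norm(c[1]-c[0]),np.linalg.norm(c[2]-c[1]))
e=(c[1]-c[0])+(c[2]-c[3]);print('x ang',np.degrees(np.arctan2(e[1],e[0])));e=(c[1]-c[2])+(c[0]-c[3]);print('y ang',np.degrees(np.arctan2(e[1],e[0])))
print('slot mid',at_z(P,(405/f,247/f),20), 'tri corners', [np.round(tri([(P,(a/f,b/f)),(T,(u/f,v/f))])) for a,b,u,v in((346,195,499,397),(465,193,563,377)[:0] or (465,193,563-64,377+20),)][:1])
for (a,b),(u,v) in zip(((346,195),(465,193),(464,299),(348,300)),((523,468),(499,397),(563,377),(588,445))): print(np.round(tri([(P,(a/f,b/f)),(T,(u/f,v/f))]),1))
E
```

```text
[[ 427. -148.]
 [ 524. -115.]
 [ 555. -205.]
 [ 454. -238.]] [ 489.9219261  -176.27245333] 102.38135395015497 94.59117067716379
x ang 18.492854667652463
y ang 108.08465658158745
slot mid [ 488.80100042 -174.92708276   20.        ] tri corners [array([498., -55., 656.])]
[ 425.4 -149.8   -4.7]
[ 523.2 -115.1   21.6]
[ 548.2 -197.7   47.8]
[ 455.7 -235.9   19.8]
```

Call:
{"method": "jog_arm", "body": {
  "dp": [
    [0, 0, 0],
    [0, 0, 0],
    [0, 0, 0],
    [0.044, 0.0028, 0],
    [0.044, 0.0028, 0],
    [0.044, 0.0028, 0],
    [0.044, 0.0028, 0],
    [0.044, 0.0028, 0],
    [0, 0, 0]
  ],
  "twist": [7.2, 7.2, 7.1, 0, 0, 0, 0, 0, 0]
}}

```text
time: 4.15
tool_pos: [516.9, 43.6, 298.7]
tcp_rot: [3.142, -0.0, 1.508]
contact_force: [0.7, 0.3, 0.1]
grip_width: 91.6
finger_force: 0.0
```

```bash
python3 w.py w2 tile_arch_center
```

```text
4.15 [516.91592176  43.55964401 298.66956837] [ 1.79998909e+02 -2.80969207e-02  8.64088518e+01] [521.8199791  119.13585725 456.10175378] [-0.01790096 -0.28186886 -0.95928593]
tile_arch_center [342. 155.  36.  47.] 0.8 ((340.59637451171875, 153.8211212158203), (52.10575485229492, 23.46674346923828), 73.3007583618164)
tile_arch_center [260. 167.  13.  49.] 0.76 ((259.0, 166.5), (49.0, 8.0), 90.0)
```

View pics/w2.png

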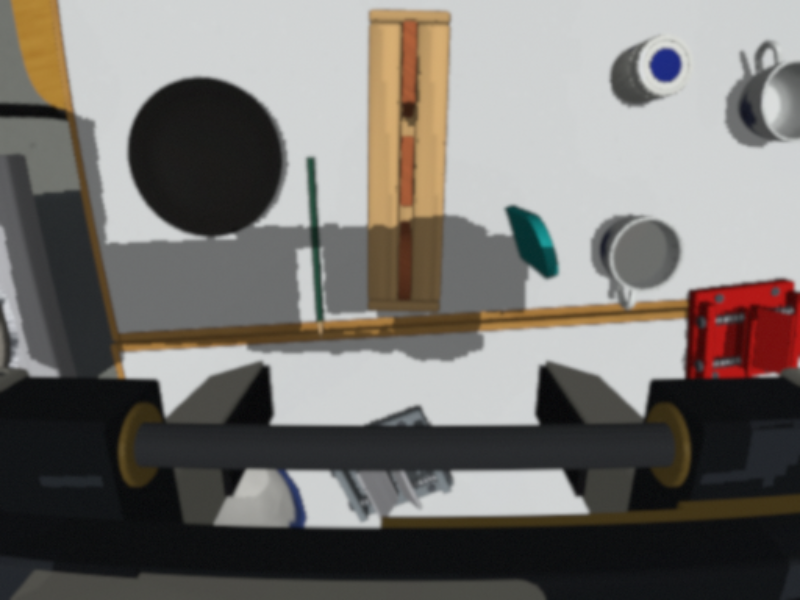

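The wrist view shows the arched tile at the rack's near end, at (405,260), spanning rows 222–300. The square-topped tiles are above it at (406,170) and (410,60), and the turquoise one is at (532,242).

```bash
python3 - <<'E'
from h import *
import pickle
from scipy.optimize import least_squares
P=pickle.load(open('w2.pkl','rb'));T=par('top');S=par('side');f=1.5625
e=[at_z(P,(u/f,v/f),34)[:2] for u,v in((369,22),(367,302),(449,22),(440,304))]
for i,j in((1,0),(3,2)): d=e[j]-e[i];print('rack edge ang',np.degrees(np.arctan2(d[1],d[0])),np.linalg.norm(d))
print('rack mid',np.mean(e,0))
a=np.linspace(0,np.pi,25);yz=[(-25,-27),(25,-27)]+[(25*np.cos(t),30+25*np.sin(t)) for t in a]
M=np.array([(x,y,z) for x in(-4.5,4.5) for y,z in yz])
def out(p,C):
  th=np.radians(p[3]-90);R=np.array([[np.cos(th),-np.sin(th),0],[np.sin(th),np.cos(th),0],[0,0,1]])
  q=proj(C,M@R.T+[p[0],p[1],p[2]]);return np.r_[q.min(0),q.max(0)]
bw=np.array([260-6.5,167-24.5,260+6.5,167+24.5]);bt=np.array([247-12,258-3.5,247+12,258+3.5])
for ang in (86.2,87):
  r=least_squares(lambda p:np.r_[out([p[0],p[1],61,ang],P)-bw],[517,41]);print(r.x,r.fun)
sx=np.array([473/f,313/f])
print('side top',proj(S,[r.x[0],r.x[1],116]),sx)
print('arch low end rim',at_z(P,(405/f,299/f),91))
E
```

```text
rack edge ang 85.0756676729162 224.49101235983153
rack edge ang 85.60238483601145 226.32874737915404
rack mid [523.15054154 111.77138689]
[518.73899941  44.20017061] [ 2.31638107 -0.14631148 -2.29886579  0.11695728]
[518.83052229  44.19679814] [ 2.25442318 -0.16768441 -2.24404203  0.13679415]
side top [[301.95886194 200.2925084 ]] [302.72 200.32]
arch low end rim [516.35909217  18.65774085  91.        ]
```

Call:
{"method": "jog_arm", "body": {
  "dp": [
    [-0.0005, 0.0015, 0.04],
    [0, 0, 0.04],
    [0, 0, 0.04],
    [0, 0, 0.04],
    [0, 0, 0.035],
    [0, 0, 0.0237],
    [0, 0, 0],
    [0, 0, 0]
  ],
  "twist": [0, 0, 0, 0, 0, 0, 0.4, 0]
}}

```text
time: 5.25
tool_pos: [519.1, 39.6, 81.0]
tcp_rot: [3.14, 0.0, 1.498]
contact_force: [-0.8, 0.4, 0.3]
grip_width: 91.9
finger_force: 0.0
```

Call:
{"method": "jog_arm", "body": {
  "dp": [
    [0, 0, 0],
    [0, 0, 0],
    [0, 0, 0],
    [0, 0, 0],
    [0, 0, 0],
    [0, 0, 0],
    [0, 0, 0],
    [0, 0, 0]
  ],
  "twist": [0, 0, 0, 0, 0, 0, 0, 0],
  "jaw": 0.0
}}

```text
time: 6.25
tool_pos: [518.4, 40.4, 80.0]
tcp_rot: [-3.142, 0.0, 1.5]
contact_force: [0.7, 0.3, 0.5]
grip_width: 16.5
finger_force: 0.0
```

Call:
{"method": "jog_arm", "body": {
  "dp": [
    [0, 0, 0],
    [0, 0, 0],
    [0, 0, 0],
    [0, 0, 0]
  ],
  "twist": [0, 0, 0, 0]
}}

```text
time: 6.75
tool_pos: [518.3, 40.4, 80.0]
tcp_rot: [-3.142, 0.0, 1.5]
contact_force: [-0.4, 0.5, -0.9]
grip_width: 8.8
finger_force: 30.0
```

Call:
{"method": "jog_arm", "body": {
  "dp": [
    [0, 0, -0.01],
    [0, 0, -0.015],
    [0, 0, -0.02],
    [0, 0, -0.02],
    [0, 0, -0.025],
    [0, 0, -0.03],
    [0, 0, 0],
    [0, 0, 0]
  ],
  "twist": [0, 0, 0, 0, 0, 0, 0, 0]
}}

```text
time: 7.75
tool_pos: [517.9, 40.5, 199.7]
tcp_rot: [-3.141, 0.0, 1.5]
contact_force: [0.2, -0.5, -2.0]
grip_width: 8.8
finger_force: 30.0
```

```bash
python3 - <<'E'
from h import *
o=bot.get_obs();print(o['tool_pos'],np.degrees(o['tcp_rot']))
s=bot.capture('side');cv2.imwrite('pics/s2.png',cv2.resize(s[100:310,190:470],(800,600),interpolation=2))
print(proj(par('side'),[o['tool_pos']+[0,25,-74],o['tool_pos']+[0,-25,-74]]))
E
```

```text
[517.92651902  40.46369007 199.71410471] [-1.79971043e+02  4.93413330e-03  8.59313193e+01]
[[299.40847959 203.37276794]
 [306.77634896 189.0025912 ]]
```

View pics/s2.png

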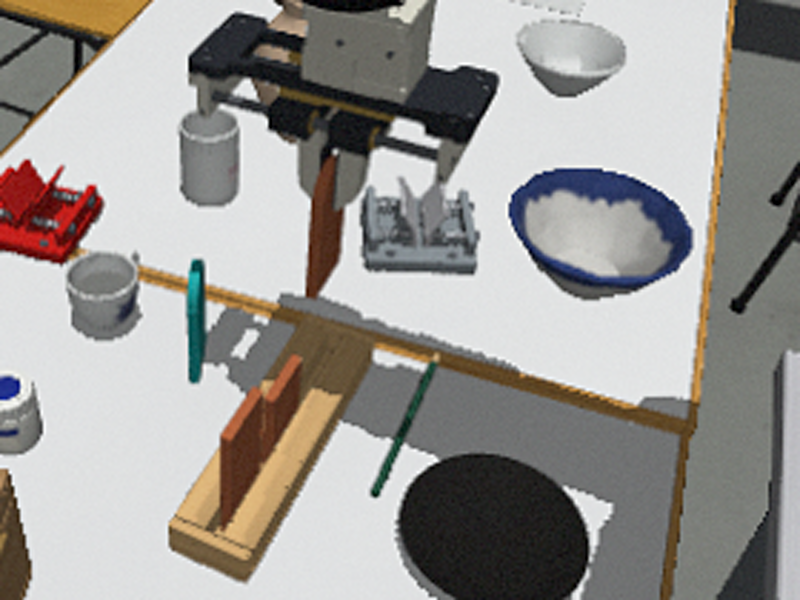

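The tile hangs upright in the gripper, its bottom corner at (312,297) where predicted. Both square-topped tiles still stand in the rack at (240,470) and (285,380).

Call:
{"method": "jog_arm", "body": {
  "dp": [
    [-0.044, -0.0025, 0],
    [-0.044, -0.0025, 0],
    [-0.044, -0.0025, 0],
    [-0.044, -0.0025, 0],
    [-0.044, -0.0024, 0],
    [0, 0, 0],
    [0, 0, 0],
    [0, 0, 0],
    [0, 0, 0]
  ],
  "twist": [0, 0, 0, 0, 0, -7.4, -7.4, -7.5, 0]
}}

```text
time: 8.93
tool_pos: [489.9, -178.0, 198.9]
tcp_rot: [-3.14, -0.002, 1.888]
contact_force: [0.1, -0.7, -1.1]
grip_width: 9.1
finger_force: 30.0
```

Call:
{"method": "jog_arm", "body": {
  "dp": [
    [0, 0, 0.03],
    [0, 0, 0.02],
    [0, 0, 0],
    [0, 0, 0]
  ],
  "twist": [0, 0, 0, 0]
}}

```text
time: 9.43
tool_pos: [490.8, -178.3, 150.5]
tcp_rot: [3.141, 0.001, 1.888]
contact_force: [0.4, 0.0, -1.3]
grip_width: 9.1
finger_force: 30.0
```

```bash
python3 - <<'E'
from h import *
o=bot.get_obs();print(o['tool_pos'],np.degrees(o['tcp_rot']))
s=bot.capture('side');t=bot.capture('top')
cv2.imwrite('pics/s3.png',np.hstack([cv2.resize(s[130:220,295:385],(400,400),interpolation=2),cv2.resize(t[225:315,305:395],(400,400),interpolation=2)]))
E
```

```text
[ 490.75286061 -178.29286931  150.53237066] [1.79974234e+02 3.20156745e-02 1.08165574e+02]
```

View pics/s3.png

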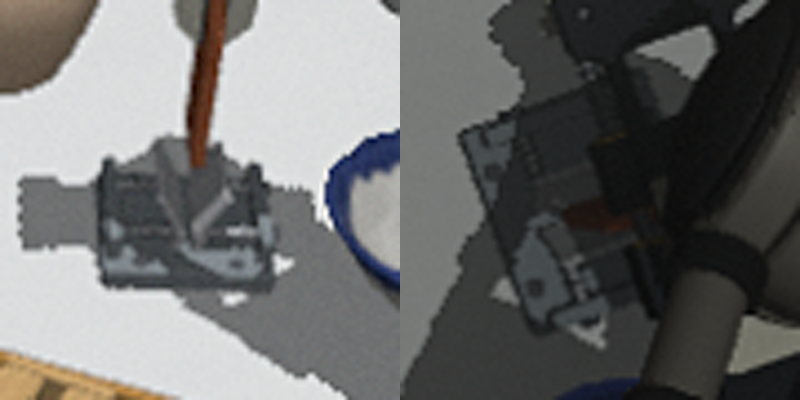

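The tile's lower edge (197,165 in the left half) is centred over the flare between the jaws. I'll push it in slowly.

Call:
{"method": "jog_arm", "body": {
  "dp": [
    [0, 0, 0.01],
    [0, 0, 0.01],
    [0, 0, 0.008],
    [0, 0, 0.007],
    [0, 0, 0.005],
    [0, 0, 0.005],
    [0, 0, 0.004],
    [0, 0, 0.003],
    [0, 0, 0]
  ],
  "twist": [0, 0, 0, 0, 0, 0, 0, 0, 0]
}}

```text
time: 10.65
tool_pos: [490.4, -178.3, 97.7]
tcp_rot: [-3.141, 0.0, 1.889]
contact_force: [1.9, -1.1, -2.8]
grip_width: 8.8
finger_force: 30.0
```

Call:
{"method": "jog_arm", "body": {
  "dp": [
    [0, 0, 0.002],
    [0, 0, 0.002],
    [0, 0, 0.002],
    [0, 0, 0.002],
    [0, 0, 0.002],
    [0, 0, 0]
  ],
  "twist": [0, 0, 0, 0, 0, 0]
}}

```text
time: 11.4
tool_pos: [490.5, -178.2, 89.9]
tcp_rot: [3.141, 0.001, 1.889]
contact_force: [-4.7, 2.1, 17.8]
grip_width: 8.5
finger_force: 30.0
```

Call:
{"method": "jog_arm", "body": {
  "dp": [
    [0, 0, 0.001],
    [0, 0, 0.001],
    [0, 0, 0]
  ],
  "twist": [0, 0, 0]
}}

```text
time: 11.78
tool_pos: [490.9, -178.4, 89.7]
tcp_rot: [3.14, 0.003, 1.889]
contact_force: [-9.0, 4.6, 32.8]
grip_width: 8.8
finger_force: 30.0
```

```bash
python3 - <<'E'
from h import *
o=bot.get_obs();print(o['tool_pos'],o['contact_force'])
s=bot.capture('side')
cv2.imwrite('pics/s4.png',cv2.resize(s[115:205,290:390],(800,600),interpolation=2))
E
```

```text
[ 490.90188459 -178.42355356   89.74340782] [-8.98573946  4.63917585 32.80156472]
```

View pics/s4.png

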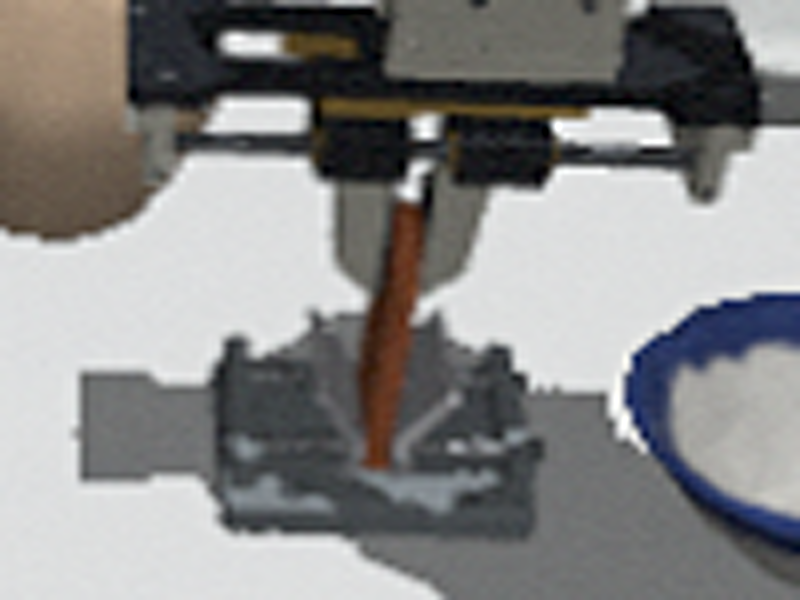

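The tile is on the base between the jaws, its lower edge at (377,465). The height no longer changes while the force rises, so it is fully home. I'll ease off and release.

Call:
{"method": "jog_arm", "body": {
  "dp": [
    [0, 0, -0.002],
    [0, 0, -0.001],
    [0, 0, 0]
  ],
  "twist": [0, 0, 0]
}}

```text
time: 12.2
tool_pos: [490.5, -178.3, 89.8]
tcp_rot: [3.141, 0.001, 1.889]
contact_force: [-2.0, 0.1, 9.8]
grip_width: 9.0
finger_force: 30.0
```

Call:
{"method": "jog_arm", "body": {
  "dp": [
    [0, 0, 0],
    [0, 0, 0],
    [0, 0, 0],
    [0, 0, 0],
    [0, 0, 0],
    [0, 0, 0]
  ],
  "twist": [0, 0, 0, 0, 0, 0],
  "jaw": 0.05
}}

```text
time: 12.95
tool_pos: [490.4, -178.2, 89.0]
tcp_rot: [-3.142, 0.0, 1.889]
contact_force: [-0.0, 0.4, -0.0]
grip_width: 50.2
finger_force: 0.0
```

Call:
{"method": "jog_arm", "body": {
  "dp": [
    [0, 0, -0.015],
    [0, 0, -0.03],
    [0, 0, -0.04],
    [0, 0, -0.05],
    [0, 0, -0.05],
    [0, 0, 0],
    [0, 0, 0]
  ],
  "twist": [0, 0, 0, 0, 0, 0, 0]
}}

```text
time: 13.82
tool_pos: [490.1, -178.0, 274.2]
tcp_rot: [3.141, 0.0, 1.889]
contact_force: [0.0, 1.4, -1.1]
grip_width: 49.9
finger_force: 0.0
```

```bash
python3 - <<'E'
from h import *
P=par('wrist');w=bot.capture('wrist');s=bot.capture('side');S=par('side')
cv2.imwrite('pics/end.png',np.hstack([cv2.resize(s[100:310,190:400],(400,400),interpolation=2),cv2.resize(w[60:260,160:360],(400,400),interpolation=2)]))
for c,C in (('wrist',P),('side',S)):
  print(c,[(np.round(d['bbox']),round(d['confidence'],2)) for d in bot.find_in(c,'tile_arch_center')],'predicted top/bottom',proj(C,[[490,-177,126],[490,-177,16]]))
E
```

```text
wrist [(array([438.,  22.,  59.,  41.]), 0.96), (array([260., 169.,  16.,  56.]), 0.58)] predicted top/bottom [[258.81544421 181.96783254]
 [258.78698108 161.91579353]]
side [(array([259., 212.,  12.,  46.]), 0.61), (array([336., 167.,  10.,  42.]), 0.51)] predicted top/bottom [[340.6276116  145.79391847]
 [335.57464633 178.95267004]]
```

View pics/end.png

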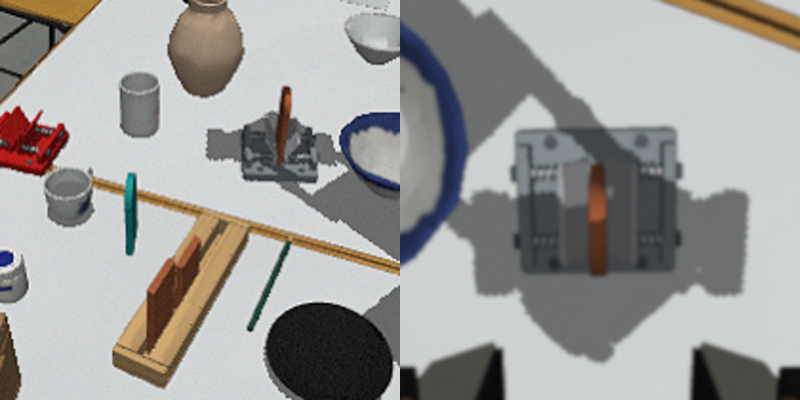

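The tile stands upright and square, in the middle of the jaws (598,220 on the right; 285,125 on the left). Both square-topped tiles are still in the rack and the gripper is clear.

```bash
python3 -c "
from plant import bot
print(bot.close_job())"
```

```text
the job is handed in; nothing more can be done
None
```

The arched tile is seated upright and centred in the grey stand's jaws and released, both square-topped tiles are still in the rack, and the job was handed in at about 14 s (no verdict came back).

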